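Run the stylus along the mould's seam

ROBOT

A 7-joint arm with a two-finger parallel gripper is mounted at the origin on the work surface. World frame = base frame: x ahead of the robot, y to its left, z up, the work surface at z = 0. Lengths are in m, angles in rad, forces in N, time in s.
With the tool pointing down it reaches from about 0.4 to 0.875 m from the base axis. Payload 6.5 kg.
Tool frame: the origin (TCP) lies on the centre line of the jaws, within the pads' length; the fingertips stand 14 mm ahead of it and the grasp point (between the pads) lies 5 mm behind it; z points along the fingers, y is the line along which they close (so a half turn about z gives the same grasp; the last joint's range is limited). The gripper opens to 88 mm and grips with 3 to 60 N. Pads are 18 mm wide; open, the fingers measure 123 mm over their backs; the gripper's body (75 mm by 187 mm) begins 45 mm behind the grasp point.
Start: joints at [-0.066, 0.536, -0.004, 1.538, 0.003, 1.067, -0.071], TCP at [0.65, 0, 0.253] pointing down, gripper open.
Joint ranges: [-2.7, 2.7], [-0.37, 2.16], [-1.27, 1.26], [0.24, 2.4], [-1.31, 4.45], [0.19, 1.91], [-2.76, 2.76]. Speed limits (rad/s): [2.39, 2.39, 3.14, 3.14, 3.14, 3.14, 3.14].

INTERFACE

Orientations are given as a unit quaternion [x, y, z, w].
In Python, from rig import read_state, grab_frame, hand_in gives the robot as it stands. The module is installed in compiled form; this text tells all that it offers.
- The arm moves only by the shell command python3 -m handwheel 'ROWS' [FORCE]. ROWS is JSON, a list of rows, each a list of 3 entries, a list of its own where there are three numbers: the finger opening in m, from 0 to 0.0881, then the shift along the tool's x, y, z in m, then the turn, a rotation vector about the tool's x, y, z in rad. A call has 1 to 5 rows; each row shifts and turns the commanded pose from where the row before left it, along the tool's axes as they then stand; what a row does not reach is not made up. A row lasts 1/12 s, in which the tool goes at most 41.7 mm and 7.16 degrees, less where a joint would pass 70% of its speed; a pose out of reach is approached as far as the arm can. A call is refused whole if a number of a shift passes 0.0417 or a number of a turn 0.125, either way. A call with a gripper value outside its range is refused whole. The fingers move at their own pace and stop on an object; FORCE is the grip in N (left out, the last holds). Time passes only in rows, so rows that do not move let the fingers close. It gives the time, the measured TCP pose, the force, the opening and the grip force at its end, in the units of the state.
- read_state(): the state, without advancing time (a new reading comes with each control period).
- grab_frame(name): name is "scene" or "side" or "wrist"; returns a dict with "color" (400x640x3 uint8, blue, green, red), "fx", "fy", "cx", "cy" (pixels), "k1" (the pictures are not rectified: a ray, as slopes to the right and down, at radius r is drawn at 1 + k1 r^2 times it, then the intrinsics apply), "rvec" (rotation vector, rad) and "tvec" (3), from world to camera coordinates, as OpenCV has them; the wrist camera has in their place "mount" (4x4, takes a point from camera to tool coordinates, whose origin is the TCP and whose axes are the flange's). Camera axes: x right, y down, z forward; pixel columns grow to the right and rows downward; lengths in m; the calibration is good to about 2 mm. A picture is of the moment at which its call begins: read the wrist's pose just before it. There is no depth.
- hand_in(): hands the job in; it is judged then, once.
The state is a dict: "time_s": time; "qpos": joint angles; "dq": joint speeds; "effort": joint torques, N m; "position": TCP position; "tool_rot": TCP orientation; "ft_force": force on the tool from outside, world axes, zero at the start; "torque": the same for the moment, N m; "opening": finger opening in m; "grasp_force": force on a finger pad.
Only numpy, scipy, OpenCV 4.12 (cv2) and the standard library are available. Lean on these libraries where they do the work, as an engineer would, in place of code of your own. Each camera call takes 0.05 s, during which the arm holds its last target. There are 200 camera calls.

TASK

Take the blue-handled stylus from its white stand and, holding it about square to the sloping mould, put its tip down to the strip at the bottom of the seam at the red-marked end; draw it slowly (two to three centimetres a second) along the whole seam to the other end, pressing gently and steadily on the strip (about 5 N, never as much as 15) and not lifting out of the seam on the way. Then put the stylus back in its stand, upright and fully down, and let go; leave everything else where it stands.

Things in the scene. Friction and masses are not known exactly. Their poses are not given: they have to be found in the camera images.
- mould: dark steel stand of the mould, fixed, 150 x 230 mm on the table. Origin: centre of its underside on the table; x level, towards the mould's high edge; z up
- face: sloping top face of the pale two-shell mould, fixed, 160 mm up the slope, 220 wide, 22 thick, 35 degrees to the table, sloping down away from the robot (low edge on the far side). Origin: middle of the face, in its surface, 77 mm above the table. x up the slope, y along the mould (to the red mark), z squarely out of it. Six brown bumps 46 mm across, 11 high stand at x = +-54 mm. Between the shells runs the seam (see seam0)
- seam0 (a point): start of the seam run, 16 mm in y before the red-marked end; on the seam's centre line, level with the face (not the bottom); axes as face. The seam is an open slot 11 mm wide, walls square to the face, an arc x = 20 mm * cos(pi * y / 170 mm) - 10 mm in the face's frame, y = +85 to -85 mm, closed at both ends. seam0 to seam6 follow along it, 23 mm apart in y
- seam1 (a point): next such point. At the bottom of the seam lies a flat brown strip on springs. Its depth differs every time and is not measured: 5 to 17 mm below the face, up to 3 mm deeper at one end than the other: find it by touch. It yields about 1 mm for every 2.5 N, up to 9 mm
- seam2 (a point): next such point along the seam
- seam3 (a point): next such point along the seam
- seam4 (a point): next such point along the seam
- seam5 (a point): next such point along the seam
- seam6 (a point): last such point, 16 mm in y before the unmarked end
- stylus: stylus standing in its stand, tip down: blue square handle 24 x 24 mm with its sides along x and y, from 6 to 72 mm above the origin; steel collar 36 mm across and 6 mm thick under it; below it a steel shaft 10 mm across down to 60 mm under the origin, then 6 mm across to a round tip 100 mm under the origin. About 0.06 to 0.13 kg. Origin: centre of the collar's underside; z runs up the handle
- tip (a point): lowest point of the stylus's round tip (tip radius 3 mm), 100 mm under stylus; axes as the stylus
- stand: white stand block for the stylus, fixed, 80 x 80 mm, 115 mm tall, with a 21 mm round hole right through its middle; the stylus hangs in it with the collar lying on the top. Origin: centre of the underside
- stand_hole0 (a point): centre of the hole's mouth in the stand's top, 115 mm above the table
- bunny_near: chocolate rabbit figure, brown, 52 mm wide, 80 mm tall. Bystander; origin: centre of its underside
- bunny_far: chocolate rabbit figure, as bunny_near. Bystander; origin: centre of its underside
- bowl: cream-coloured bowl, 150 mm across, 70 mm tall. Bystander; origin: centre of its underside
- jar: amber jar, 80 mm across, 120 mm tall. Bystander; origin: centre of its underside
- sanitiser: green bottle, 60 mm across, 160 mm tall. Bystander; origin: centre of its underside
- pot: steel pot, 120 mm across, 100 mm tall. Bystander; origin: centre of its underside
- spatula: spatula lying on the table, about 300 mm long. Bystander; origin: its middle or handle
Mind the look-alikes: they are no part of the job. What is shaped like the stand but yellow is not meant.

How it is judged:
By the outcome, as a careful person would: the job done as asked, in the order asked, and still so for the second after the job is handed in, with the robot touching nothing.
It also fails if it takes over 70 s, if anything falls off the work surface, if the arm or the gripper's body presses on something with over 40 N, if the wrist force passes 120 N, or if a joint passes its speed limit or range.

## Working session

There is one attempt and no reset: what is moved stays moved. The work goes in short steps, Python scripts to look and compute and a shell command to move; the robot and the scene stay as the last step left them, time stands still between calls to the robot, and variables do not carry over. Pictures are saved under pics/ and viewed, at most 13 in all, crops included, and the job is handed in when it is done.

```bash
mkdir -p pics; ls
python3 - <<'E'
from rig import *
import cv2,numpy as np
s=read_state();print(s)
for n in("scene","side","wrist"):
    f=grab_frame(n);cv2.imwrite(f"pics/{n}0.png",f["color"]);np.save(f"pics/{n}0.npy",f,allow_pickle=True)
    print(n,{k:np.round(v,4).tolist() for k,v in f.items() if k!="color"})
E
```

```text
pics
{'time_s': 0.0, 'qpos': array([-0.0661609 ,  0.53715627, -0.00442882,  1.53885621,  0.00263252,
        1.06729505, -0.07117057]), 'dq': array([-0.00064804, -0.00063325,  0.00083334, -0.00093159,  0.00028399,
        0.00134261, -0.00056034]), 'effort': array([-1.69933578e-04, -5.70981932e+01,  9.90184285e-01, -2.51597965e+01,
       -5.62433247e-02,  1.80829730e-02,  2.02785413e-04]), 'position': array([ 6.49416048e-01, -5.52761225e-05,  2.51852168e-01]), 'tool_rot': array([ 7.07081941e-01,  7.07131104e-01, -6.57995863e-04, -5.45604001e-04]), 'ft_force': array([-0.14104782, -0.65398356,  0.78967218]), 'torque': array([ 0.02320803, -0.02779069, -0.06728995]), 'grasp_force': 0.0, 'opening': 0.08809097368956081}
scene {'fx': 403.8781, 'fy': 403.8781, 'cx': 320.2563, 'cy': 190.0179, 'k1': -0.0495, 'rvec': [2.2868, 1.1817, -0.3553], 'tvec': [-0.3417, -0.3191, 1.5998]}
side {'fx': 449.1791, 'fy': 449.1791, 'cx': 325.3378, 'cy': 197.4651, 'k1': -0.0846, 'rvec': [2.3634, -0.3294, 0.1191], 'tvec': [-0.5716, 0.1938, 1.3026]}
wrist {'fx': 317.3402, 'fy': 317.3402, 'cx': 322.1301, 'cy': 196.4414, 'k1': -0.0647, 'mount': [[0.0007, -0.9597, -0.2809, 0.0719], [1.0, 0.0009, -0.0006, 0.0001], [0.0008, -0.2809, 0.9597, -0.132], [0.0, 0.0, 0.0, 1.0]]}
```

View pics/scene0.png

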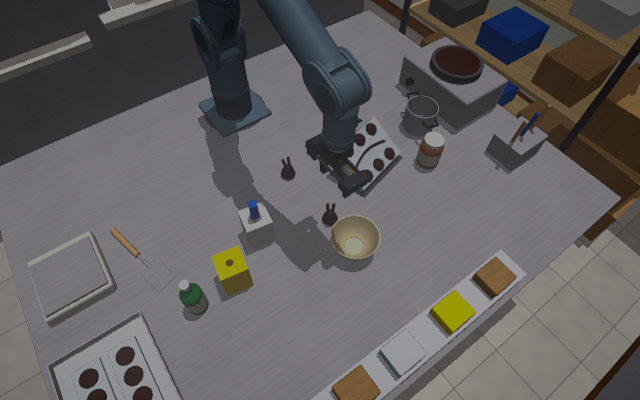

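View pics/side0.png

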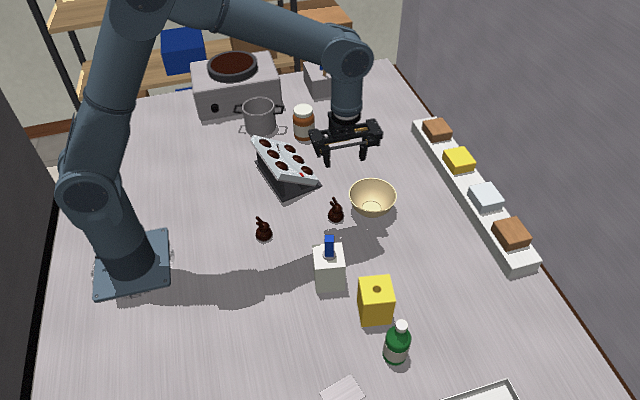

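View pics/wrist0.png

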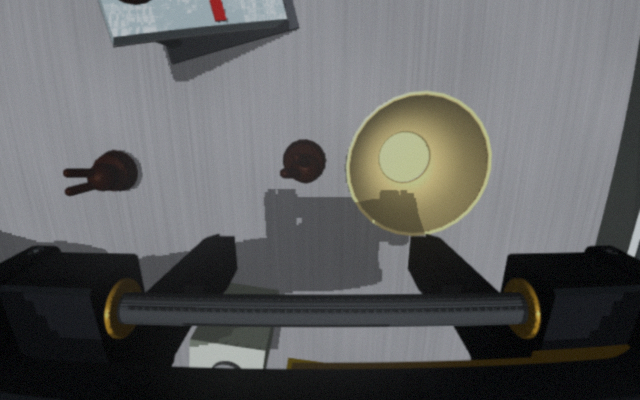

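Scene: the blue stylus is at (254,208) in the white stand (257,228); the yellow look-alike is at (232,268). In the side view they are at (329,245)/(330,268) and (376,298). The white block with the blue handle in it fits the description. The mould is at (370,155) in the scene view and (285,165) in the side view.

```bash
cat > h.py <<'E'
import numpy as np,cv2
from scipy.spatial.transform import Rotation as R
from rig import *
def load(n): return np.load(f"pics/{n}.npy",allow_pickle=True).item()
def snap(n,tag):
    s=read_state();f=grab_frame(n);f["T"]=(R.from_quat(s["tool_rot"]),s["position"])
    cv2.imwrite(f"pics/{tag}.png",f["color"]);np.save(f"pics/{tag}.npy",f,allow_pickle=True);return f
def ext(f):  # world->cam R,t
    if "rvec" in f: return R.from_rotvec(f["rvec"]).as_matrix(),np.array(f["tvec"])
    rt,p=f["T"];M=np.array(f["mount"]);C=rt.as_matrix()@M[:3,:3];o=rt.apply(M[:3,3])+p
    return C.T,-C.T@o
def proj(f,P):
    r,t=ext(f);K=np.array([[f["fx"],0,f["cx"]],[0,f["fy"],f["cy"]],[0,0,1]])
    return cv2.projectPoints(np.atleast_2d(np.asarray(P,float)),cv2.Rodrigues(r)[0],t,K,np.array([f["k1"],0,0,0.]))[0][:,0]
def onz(f,uv,z):
    r,t=ext(f);K=np.array([[f["fx"],0,f["cx"]],[0,f["fy"],f["cy"]],[0,0,1]])
    d=cv2.undistortPoints(np.array([[uv]],float),K,np.array([f["k1"],0,0,0.]))[0,0]
    o=-r.T@t;v=r.T@np.array([*d,1]);return o+v*(z-o[2])/v[2]
E
python3 - <<'E'
from h import *
a=load("scene0");b=load("side0")
for f,uv,z in((a,(254,204),.187),(b,(329,238),.187),(a,(232,262),.115),(b,(377,288),.115),(a,(356,165),.08),(b,(285,160),.08)): print(np.round(onz(f,uv,z),3))
A=cv2.resize(a["color"][192:252,226:286],None,fx=6.6,fy=6.6,interpolation=2)
B=cv2.resize(b["color"][228:298,300:360][:60],None,fx=6.6,fy=6.6,interpolation=2)
cv2.imwrite("pics/m1.png",np.hstack([A,B]))
E
```

```text
[ 0.549 -0.202  0.187]
[ 0.546 -0.21   0.187]
[ 0.633 -0.331  0.115]
[ 0.632 -0.34   0.115]
[0.543 0.177 0.08 ]
[0.519 0.227 0.08 ]
```

View pics/m1.png

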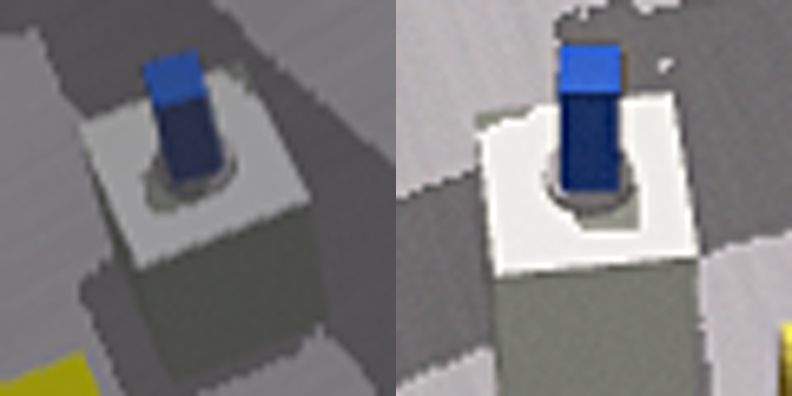

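Confirmed: the blue-handled stylus is in the white stand (left crop handle (180,110), right crop (590,115)). Next I'll take a look at the mould with the wrist camera, then at the stand.

```bash
python3 -m handwheel '[[0.0881,[0.036,-0.022,-0.016],[0,0,0]],[0.0881,[0.036,-0.022,-0.016],[0,0,0]],[0.0881,[0.036,-0.022,-0.016],[0,0,0]],[0.0881,[0.036,-0.022,-0.016],[0,0,0]],[0.0881,[0.036,-0.022,-0.016],[0,0,0]]]'
python3 -m handwheel '[[0.0881,[0,0,0],[0,0,0]],[0.0881,[0,0,0],[0,0,0]],[0.0881,[0,0,0],[0,0,0]]]'
python3 - <<'E'
from h import *
f=snap("wrist","w1");snap("side","s1");s=read_state();print(s["position"],s["qpos"],s["time_s"])
E
```

```text
time_s: 0.57
position: [0.547, 0.1675, 0.327]
tool_rot: [0.707, 0.707, -0.0, -0.0]
ft_force: [0.5, 0.1, -0.7]
opening: 0.088
grasp_force: 0.0
time_s: 0.82
position: [0.5485, 0.1655, 0.3263]
tool_rot: [0.707, 0.707, -0.0, 0.0]
ft_force: [-1.1, -0.3, -0.1]
opening: 0.0881
grasp_force: 0.0
[0.5488382  0.16436636 0.32580812] [-0.32257898  0.3365009  -0.06101839  1.66095598  0.02299677  1.14616894
 -0.39220899] 0.9167
```

View pics/w1.png

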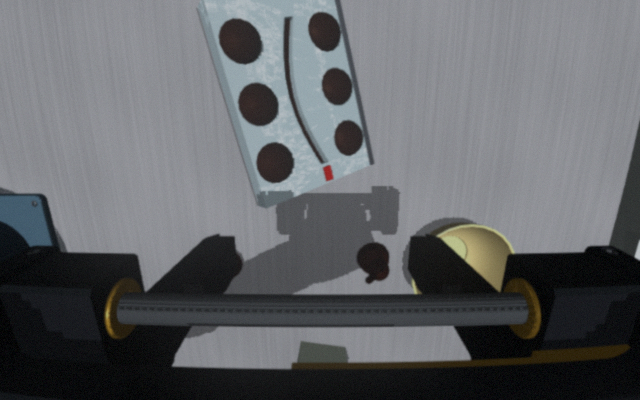

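The wrist picture shows the mould: the red mark is at (328,173) and the seam runs from (325,162) to (289,18), bulging towards the robot, with bumps on both sides. Next I'll fit the mould pose.

```bash
cat > mould.py <<'E'
from h import *
from scipy.optimize import least_squares
def frame(p):
    yaw=p[2]; ex=np.array([np.cos(yaw),np.sin(yaw),0]);ez=np.array([0,0,1.])
    c,s=np.cos(np.radians(35)),np.sin(np.radians(35))
    fx=c*ex+s*ez; fz=-s*ex+c*ez; fy=np.cross(fz,fx)
    return np.array([fx,fy,fz]).T,np.array([p[0],p[1],0.077])
def pt(p,q): A,o=frame(p); return np.atleast_2d(q)@A.T+o
def feats(f,p0,show=None):
    """measure bump contours & slot centreline near prediction p0"""
    g=f["color"].astype(int).sum(2)
    u0=[]
    return g
E
python3 - <<'E'
from mould import *
f=load("w1");g=f["color"].max(2)
m=(g<75).astype(np.uint8)
n,l,st,ce=cv2.connectedComponentsWithStats(m)
for i in range(1,n):
    if st[i,4]>150 and ce[i][1]<200: print(i,st[i],ce[i].round(1))
# red
b=f["color"].astype(int);r=(b[...,2]>b[...,1]+60)&(b[...,2]>120);ys,xs=np.nonzero(r[:200]);print("red",xs.mean(),ys.mean(),len(xs))
print([onz(f,uv,.077).round(3) for uv in((325,162),(289,18))])
for v in range(14,170,10):
    row=g[v,280:340];print(v,''.join('%4d'%x for x in row[::2]))
E
```

```text
1 [309  13  32  38 927] [324.1  31. ]
2 [ 219   19   43   45 1434] [240.   40.9]
3 [284  18  39 145 550] [293.9  84.1]
4 [322  69  30  36 823] [336.7  86.1]
5 [ 239   83   39   42 1276] [257.9 104. ]
10 [335 121  28  34 733] [348.1 137.4]
16 [ 257  143   36   39 1109] [274.5 162.2]
red 327.96774193548384 172.70967741935485 93
[array([0.552, 0.169, 0.077]), array([0.512, 0.329, 0.077])]
14  177 174 170 173 174 174 170 176 178 182 181 182 174 174 176 175 150  77  54  48  50  44  50  51  72 120 161 169 167 105
24  173 167  94  47  51 120 151 174 171 171 173 174 175 173 116  51  47  54  50  51  51  46  45  45  46  44  45  42  43  81
34  182 160  68  49  60 134 161 169 172 170 174 171 175 174 151  61  52  60  58  54  50  50  46  47  47  45  50  48  46  47
44  177 162  60  49  68 145 159 171 172 175 174 175 174 174 176 174 168 122  47  44  44  45  48  42  47  45  39  40  48 109
54  181 159  69  47  73 139 165 178 173 177 172 172 171 172 173 177 175 175 183 180 182 173 172 172 174 177 173 172 174 172
64  173 174  97  49  65 140 152 176 176 175 175 176 173 177 172 173 174 173 172 177 178 180
[... 579 characters left out ...]
143 170 174 172 175 176 173 173 173 176 175 172 174 176 178 181 173 173 175
124  183 176 175 170 175 183 184 179 171 149  55  60 125 137 162 172 173 173 178 174 173 174 173 175 172 175 173 185 175 118
134  181 182 186 189 186 186 182 179 180 181 177 164  75  52  89 129 147 171 174 173 171 174 177 173 172 176 178 119  57  64
144   57 103 162 183 184 190 184 179 181 183 177 172 180 181 148  63  57 104 135 154 172 176 171 175 174 173 176 146  64  54
154   44  46  46  46  36  44 128 182 183 190 179 178 179 174 177 182 174 148  58  60 115 130 150 177 173 174 178 174 177 175
164   45  51  44  44  46  44  46 136 185 182 180 183 181 180 180 177 177 177 176 179 166 156 171 166 156 167 180 174 173 177
```

```bash
cat >> mould.py <<'E'
yy=np.linspace(-.085,.085,60)
sx=.02*np.cos(np.pi*yy/.17)-.01; dx=-.02*np.pi/.17*np.sin(np.pi*yy/.17)
nn=np.c_[np.ones(60),-dx]/np.sqrt(1+dx**2)[:,None]
def edge(s): return np.c_[np.c_[sx,yy]+s*.0055*nn,0*yy]
th,rr=np.meshgrid(np.linspace(0,2*np.pi,36),np.linspace(0,1,8)[1:]);Rs=(.023**2+.011**2)/.022
dome=np.c_[(.023*rr*np.cos(th)).ravel(),(.023*rr*np.sin(th)).ravel(),(np.sqrt(Rs**2-(.023*rr)**2)-Rs+.011).ravel()]
def bump(f,p,x,y):
    h=cv2.convexHull(proj(f,pt(p,dome+[x,y,0])).astype(np.float32));M=cv2.moments(h);return np.array([M["m10"],M["m01"]])/M["m00"]
E
python3 - <<'E'
from mould import *
f=load("w1");g=f["color"].max(2).astype(float)
B=np.array([[324.1,31],[240,40.9],[336.7,86.1],[257.9,104],[348.1,137.4],[274.5,162.2]])
S=[(-1,-1),(1,-1),(-1,0),(1,0),(-1,1),(1,1)]
L=[];Rr=[]
for v in range(26,156,3):
    c=np.interp(v,[14,64,104,164],[289,289,299,325]);us=np.arange(int(c)-14,int(c)+18);r=g[v,us]
    i=np.argmin(r[6:24])+6
    a=i
    while r[a]<115:a-=1
    L.append((us[a]+(r[a]-115)/(r[a]-r[a+1]),v))
    b=i
    while r[b]<160:b+=1
    Rr.append((us[b]-(r[b]-160)/(r[b]-r[b-1]),v))
L=np.array(L);Rr=np.array(Rr)
def parts(p):
    q=(p[0],p[1],p[2]);o=[np.ravel([bump(f,q,.054*a,p[3]*b) for a,b in S]-B)]
    for s,E in((1,L),(-1,Rr)):
        P=proj(f,pt(q,edge(s)));k=np.argsort(P[:,1]);o.append(np.interp(E[:,1],P[k,1],P[k,0])-E[:,0])
    return o
r=least_squares(lambda p:np.concatenate(parts(p)),[.53,.25,np.pi+.2,.06],x_scale=[.01,.01,.1,.01])
print(r.x,[ (x.mean().round(2),x.std().round(2)) for x in parts(r.x)]);print(parts(r.x)[0].reshape(-1,2).round(1))
r3=least_squares(lambda p:np.concatenate(parts(p)[1:]),r.x,x_scale=[.01,.01,.1,.01]);print("slot only",r3.x)
A,o=frame(r.x);print(A.round(3),o)
for i in range(7):
    y=.069-.023*i;print(i,pt(r.x,[.02*np.cos(np.pi*y/.17)-.01,y,0]).round(4))
np.save("mp.npy",r.x)
print("red",proj(f,pt(r.x,[[-.01,.095,0],[-.01,.085,0],[-.01,-.085,0]])))
E
```

```text
[0.52338957 0.24804657 3.38573722 0.06498107] [(np.float64(-0.1), np.float64(0.23)), (np.float64(0.07), np.float64(0.14)), (np.float64(-0.04), np.float64(0.18))]
[[-0.5  0.2]
 [-0.2  0.1]
 [-0.5 -0.1]
 [-0.  -0. ]
 [-0.2 -0.1]
 [ 0.3  0. ]]
slot only [0.52329556 0.24836943 3.38442052 0.06498107]
[[-0.795  0.242  0.557]
 [-0.198 -0.97   0.139]
 [ 0.574  0.     0.819]] [0.52338957 0.24804657 0.077     ]
0 [[0.5434 0.1819 0.0746]]
1 [[0.532  0.2028 0.0788]]
2 [[0.5224 0.2241 0.0817]]
3 [[0.5154 0.2461 0.0827]]
4 [[0.5113 0.2687 0.0817]]
5 [[0.5097 0.292  0.0788]]
6 [[0.51   0.3158 0.0746]]
red [[326.91586942 170.16665836]
 [324.99135599 162.43923156]
 [288.38672502  16.20593993]]
```

```bash
python3 -m handwheel '[[0.0881,[-0.041,0,0],[0,0,0]],[0.0881,[-0.041,0,0],[0,0,0]],[0.0881,[-0.041,0,0],[0,0,0]],[0.0881,[-0.041,0,0],[0,0,0]],[0.0881,[-0.041,0,0],[0,0,0]]]' >/dev/null
python3 -m handwheel '[[0.0881,[-0.041,0,0],[0,0,0]],[0.0881,[-0.041,0,0],[0,0,0]],[0.0881,[-0.041,0,0],[0,0,0]],[0.0881,[-0.041,0,0],[0,0,0]],[0.0881,[-0.031,0,0],[0,0,0]]]' >/dev/null
python3 -m handwheel '[[0.0881,[0,0,0],[0,0,0]],[0.0881,[0,0,0],[0,0,0]],[0.0881,[0,0,0],[0,0,0]]]'
python3 - <<'E'
from h import *
f=snap("wrist","w2");s=read_state();print(s["position"],s["qpos"],s["time_s"])
E
```

```text
time_s: 2.0
position: [0.5481, -0.234, 0.3259]
tool_rot: [0.708, 0.707, -0.0, -0.001]
ft_force: [-0.2, 0.0, -1.2]
opening: 0.0882
grasp_force: 0.0
[ 0.54839306 -0.23301494  0.3260598 ] [ 0.23377862  0.37565402  0.1238625   1.60993068 -0.05010337  1.16015264
  0.36966666] 2.05
```

View pics/w2.png

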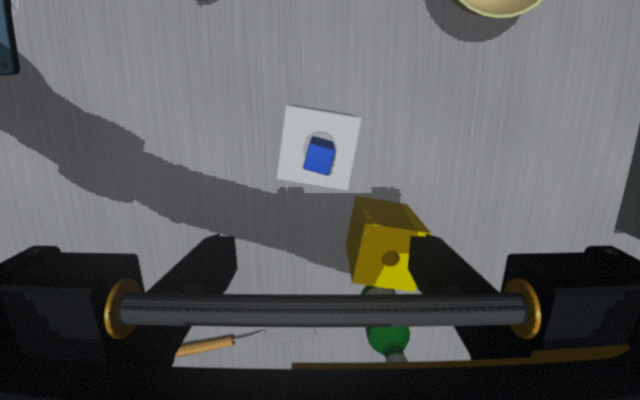

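The wrist picture shows the white stand's top around (319,148), the blue handle top at (320,160) and the yellow block at (388,240). Next I'll measure the handle centre, yaw and stand.

Run:
```python
from h import *
f=load("w2");c=f["color"].astype(int)
g=c[80:210,250:390]
blue=(g[...,0]>g[...,2]+60)
print("blue levels",np.percentile(g[blue][:,0],[5,25,50,75,95]))
t=np.median(g[blue][:,0])
top=(blue&(g[...,0]>170)).astype(np.uint8)
for nm,m,z in(("bluetop",top,.187),("blueall",blue.astype(np.uint8),.187),("white",((g.min(2)>165)|blue).astype(np.uint8),.115)):
    cs,_=cv2.findContours(m,cv2.RETR_EXTERNAL,2);k=max(cs,key=cv2.contourArea)
    P=np.array([onz(f,(q[0]+250.,q[1]+80.),z)[:2] for q in k[:,0]])
    r=cv2.minAreaRect((P*1000).astype(np.float32));print(nm,np.round(r[0],1),np.round(r[1],1),round(r[2],1),"px",cv2.minAreaRect(k)[0])
A=cv2.resize(f["color"][100:195,270:370],None,fx=6,fy=6,interpolation=2);cv2.imwrite("pics/m2.png",A)
```

```text
blue levels [141.1 173.  180.  184.  187. ]
bluetop [ 544.8 -207.6] [20.5 20.7] 73.7 px (68.53662109375, 78.77548217773438)
blueall [ 545.1 -207.5] [23.5 23.1] 73.7 px (68.83018493652344, 78.59432983398438)
white [ 542.8 -208.9] [78.8 79.6] 80.7 px (67.32432556152344, 68.05406188964844)
```

View pics/m2.png

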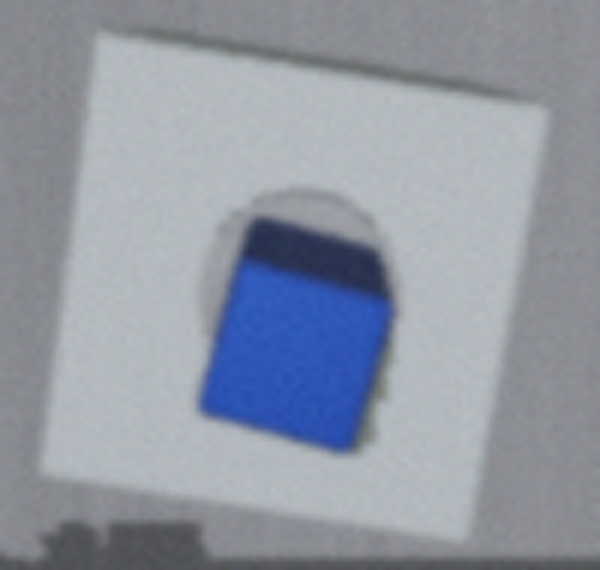

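```bash
python3 - <<'E'
from h import *
b=load("s1");a=load("scene0")
for n,f,uv,z in(("jar",b,(303,108),.12),("jar",a,(432,138),.12),("pot",b,(259,105),.1),("pot",a,(422,105),.1)): print(n,onz(f,uv,z).round(3))
E
python3 -m handwheel '[[0.0881,[0.0255,-0.0034,0.03],[0,0,0.095]],[0.0881,[0,0,0.036],[0,0,0.095]],[0.0881,[0,0,0.036],[0,0,0.0945]],[0.0881,[0,0,0],[0,0,0]],[0.0881,[0,0,0],[0,0,0]]]'
python3 - <<'E'
from h import *
f=snap("wrist","w3");s=read_state();Q=R.from_quat(s["tool_rot"]).as_matrix();print(s["position"],Q.round(4).tolist(),s["time_s"])
c=f["color"].astype(int);m=(c[...,0]>c[...,2]+60).astype(np.uint8);cs,_=cv2.findContours(m,0,2);k=max(cs,key=cv2.contourArea)
P=np.array([onz(f,q[0].astype(float),.187)[:2] for q in k]);r=cv2.minAreaRect((P*1000).astype(np.float32));print(r,cv2.boundingRect(k))
E
```

```text
jar [0.634 0.441 0.12 ]
jar [0.623 0.44  0.12 ]
pot [0.487 0.535 0.1  ]
pot [0.473 0.543 0.1  ]
time_s: 2.47
position: [0.5443, -0.2068, 0.2238]
tool_rot: [0.799, 0.602, -0.001, -0.002]
ft_force: [0.2, 0.2, 0.1]
opening: 0.0882
grasp_force: 0.0
[ 0.54568052 -0.20771251  0.22570182] [[0.2767, 0.9609, 0.0004], [0.9609, -0.2767, -0.0001], [0.0001, 0.0004, -1.0]] 2.5167
((545.342041015625, -207.2462158203125), (22.389453887939453, 22.6937313079834), 74.1005859375) (304, 216, 41, 37)
```

```bash
python3 -m handwheel '[[0.0881,[0,0,0.03],[0,0,0]],[0.0881,[0,0,0.03],[0,0,0]],[0.0881,[0,0,0.015],[0,0,0]],[0.0881,[0,0,0],[0,0,0]],[0.0881,[0,0,0],[0,0,0]]]'
python3 -m handwheel '[[0.01,[0,0,0],[0,0,0]],[0.01,[0,0,0],[0,0,0]],[0.01,[0,0,0],[0,0,0]],[0.01,[0,0,0],[0,0,0]],[0.01,[0,0,0],[0,0,0]]]' 45
python3 -m handwheel '[[0.01,[0,0,0],[0,0,0]],[0.01,[0,0,0],[0,0,0]],[0.01,[0,0,0],[0,0,0]],[0.01,[0,0,0],[0,0,0]]]' 45
```

```text
time_s: 2.93
position: [0.5463, -0.2087, 0.1515]
tool_rot: [0.8, 0.6, 0.001, 0.001]
ft_force: [-0.1, -0.0, -0.3]
opening: 0.0884
grasp_force: 0.0
time_s: 3.35
position: [0.5453, -0.2084, 0.1503]
tool_rot: [0.8, 0.6, 0.0, 0.0]
ft_force: [0.2, -0.0, -0.5]
opening: 0.0569
grasp_force: 0.0
time_s: 3.68
position: [0.545, -0.2083, 0.1495]
tool_rot: [0.8, 0.6, -0.0, -0.0]
ft_force: [-0.2, 0.5, -0.0]
opening: 0.0305
grasp_force: 0.0
```

```bash
python3 -m handwheel '[[0.01,[0,0,0],[0,0,0]],[0.01,[0,0,0],[0,0,0]],[0.01,[0,0,0],[0,0,0]],[0.01,[0,0,0],[0,0,0]]]' 45
python3 - <<'E'
from h import *
p=[];
for i in range(4):
    f=snap("side",f"sg{i}");s=read_state();p.append(s["position"])
print(np.mean(p,0),R.from_quat(s["tool_rot"]).as_matrix().round(4).tolist(),s["ft_force"],s["grasp_force"],s["opening"])
E
```

```text
time_s: 4.02
position: [0.545, -0.2083, 0.1495]
tool_rot: [0.8, 0.6, -0.0, -0.0]
ft_force: [0.1, 0.4, -1.1]
opening: 0.0239
grasp_force: 45.0
[ 0.54498967 -0.20827527  0.1495439 ] [[0.2806, 0.9598, -0.0001], [0.9598, -0.2806, -0.0], [-0.0001, -0.0001, -1.0]] [ 0.07864452  0.54749947 -0.9755593 ] 44.99968827702105 0.023909889985911884
```

```bash
cat > plan.py <<'E'
from mould import *
import sys
mp=np.load("mp.npy");A,o=frame(mp);LT=.1345
def cur():
    s=read_state();Q=R.from_quat(s["tool_rot"]).as_matrix();P=s["position"]
    tip=P+Q@np.r_[0,0,LT] if not len(OFF) else P+Q@(np.r_[0,0,LT]+OFF)
    return s,Q,P,tip
OFF=np.zeros(3)
def sx_(y): return .02*np.cos(np.pi*y/.17)-.01
def report(y=None,h=0.):
    s,Q,P,tip=cur();loc=A.T@(tip-o)
    print("t",round(s["time_s"],2),"tip in face mm",(loc*1000).round(2),"seam x",round(sx_(loc[1])*1e3,2),"F face",(A.T@s["ft_force"]).round(2),"tool z.-n err deg",np.degrees(np.arccos(np.clip(-Q[:,2]@A[:,2],-1,1))).round(2))
    if y is not None:
        z=-A[:,2];v=np.cross(Q[:,2],z);ang=np.arctan2(np.linalg.norm(v),Q[:,2]@z);rv=Q.T@(v/np.linalg.norm(v)*ang)
        print("turn(tool)",rv.round(4))
        Q2=Q@R.from_rotvec(rv).as_matrix()
        T=A@np.r_[sx_(y),y,h]+o-Q2@(np.r_[0,0,LT]+OFF)
        print("TCP target",T.round(4),"shift now axes",(Q.T@(T-P)).round(4),"after turn axes",(Q2.T@(T-P)).round(4))
    return s
E
python3 -m handwheel '[[0.01,[0,0,-0.02],[0,0,0]],[0.01,[0,0,-0.03],[0,0,0]],[0.01,[0,0,-0.03],[0,0,0]],[0.01,[0,0,-0.03],[0,0,0]],[0.01,[0,0,-0.02],[0,0,0]]]'
python3 -m handwheel '[[0.01,[0.0376,-0.0027,0],[0,0,0]],[0.01,[0.0376,-0.0027,0],[0,0,0]],[0.01,[0.0376,-0.0027,0],[0,0,0]],[0.01,[0.0376,-0.0027,0],[0,0,0]],[0.01,[0.0376,-0.0027,0],[0,0,0]]]'
python3 -m handwheel '[[0.01,[0.0376,-0.0027,0],[0,0,0]],[0.01,[0.0376,-0.0027,0],[0,0,0]],[0.01,[0.0376,-0.0027,0],[0,0,0]],[0.01,[0.0376,-0.0027,0],[0,0,0]],[0.01,[0.0376,-0.0027,0],[0,0,0]]]'
python3 -m handwheel '[[0.01,[0.0376,-0.0027,0],[0,0,0]],[0.01,[0,0,0],[0.1054,-0.0616,0]],[0.01,[0,0,0],[0.1054,-0.0616,0]],[0.01,[0,0,0],[0.1054,-0.0616,0]],[0.01,[0,0,0],[0.1054,-0.0616,0]]]'
python3 -m handwheel '[[0.01,[0,0,0],[0.1054,-0.0616,0]],[0.01,[0,0,0],[0,0,0]],[0.01,[0,0,0],[0,0,0]]]'
python3 -c "
from plan import *
s=report(.075,.02);print(s['qpos'].round(3))"
```

```text
time_s: 4.63
position: [0.5457, -0.2086, 0.2825]
tool_rot: [0.8, 0.6, 0.001, 0.001]
ft_force: [0.8, -0.1, -1.1]
opening: 0.0237
grasp_force: 45.0
time_s: 5.05
position: [0.5848, -0.0223, 0.2797]
tool_rot: [0.8, 0.6, 0.0, 0.0]
ft_force: [-0.5, -0.3, -0.4]
opening: 0.0235
grasp_force: 45.0
time_s: 5.47
position: [0.6246, 0.162, 0.2795]
tool_rot: [0.8, 0.6, -0.0, 0.0]
ft_force: [0.2, -0.6, -0.5]
opening: 0.0232
grasp_force: 45.0
time_s: 5.88
position: [0.6328, 0.1974, 0.2807]
tool_rot: [0.776, 0.582, -0.225, -0.095]
ft_force: [0.5, -0.3, -0.6]
opening: 0.0235
grasp_force: 45.0
time_s: 6.13
position: [0.6278, 0.1956, 0.2732]
tool_rot: [0.763, 0.572, -0.276, -0.116]
ft_force: [-1.0, -0.4, -0.5]
opening: 0.0235
grasp_force: 45.0
t 6.13 tip in face mm [39.68 76.18 77.04] seam x -6.75 F face [ 0.59  0.13 -0.97] tool z.-n err deg 0.11
turn(tool) [ 0.0019 -0.0004 -0.    ]
TCP target [0.6325 0.1979 0.1999] shift now axes [0.0243 0.0393 0.0571] after turn axes [0.0243 0.0394 0.057 ]
[-0.38   0.935  0.086  0.908 -0.111  1.909 -0.596]
```

```bash
python3 -m handwheel '[[0.01,[0.012,0.02,0.014],[0,0,0]],[0.01,[0.012,0.02,0.014],[0,0,0]],[0.01,[0,0,0.014],[0,0,0]],[0.01,[0,0,0.014],[0,0,0]],[0.01,[0,0,0],[0,0,0]]]'
python3 -m handwheel '[[0.01,[0,0,0],[0,0,0]],[0.01,[0,0,0],[0,0,0]]]'
python3 -c "
from plan import *
s=report(.075,.02);print(s['qpos'].round(3))
for i in range(2): snap('side',f'sh{i}')
f=snap('wrist','wh')
s,Q,P,tip=cur();print('tip px side',proj(load('sh0'),tip),'wrist',proj(f,tip))
A_=cv2.resize(load('sh0')['color'][110:210,240:340],None,fx=4,fy=4,interpolation=2)
B_=cv2.resize(f['color'][60:260,220:420],None,fx=2,fy=2,interpolation=2)
cv2.imwrite('pics/m3.png',np.hstack([A_,B_]))
"
```

```text
time_s: 6.55
position: [0.6325, 0.1974, 0.2043]
tool_rot: [0.764, 0.572, -0.275, -0.116]
ft_force: [-0.3, -0.7, -0.2]
opening: 0.0237
grasp_force: 45.0
time_s: 6.72
position: [0.6352, 0.1982, 0.2066]
tool_rot: [0.764, 0.573, -0.272, -0.115]
ft_force: [0.1, -0.5, 0.2]
opening: 0.0236
grasp_force: 45.0
t 6.72 tip in face mm [-6.03 75.37 26.97] seam x -6.46 F face [0.14 0.56 0.2 ] tool z.-n err deg 0.6
turn(tool) [ 0.0087 -0.0056 -0.    ]
TCP target [0.6325 0.1979 0.1999] shift now axes [0.0012 0.0012 0.007 ] after turn axes [0.0012 0.0012 0.007 ]
[-0.378  0.998  0.081  0.936 -0.111  1.809 -0.59 ]
tip px side [[300.50540573 163.57365628]] wrist [[322.04176664 189.39461796]]
```

View pics/m3.png

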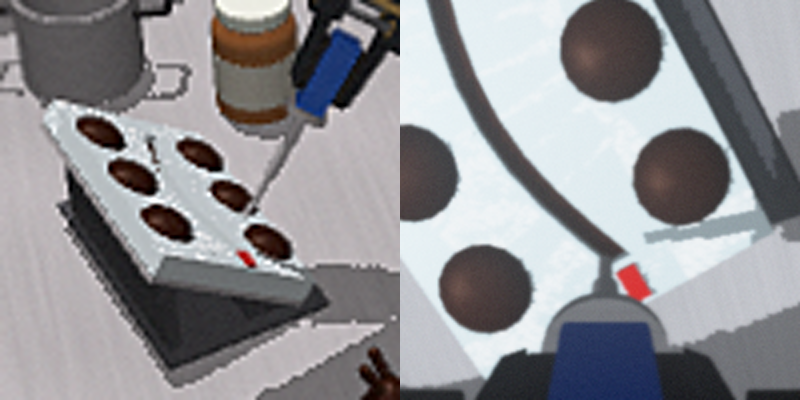

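The left crop shows the tip at about (302,162) in the side view, above the seam's red end. The right crop shows the tip at about (324,189) in the wrist view, just before the seam's end. I'll refine both the slot and the shaft in this wrist frame.

Run:
```python
from plan import *
f=load("wh");g=f["color"].max(2).astype(float);s,Q,P,tip=cur()
E1=proj(f,pt(mp,edge(1)));E2=proj(f,pt(mp,edge(-1)))
# slot edges: sample across normal in image
res=[]
for i in range(8,54,2):
    a,b=E1[i],E2[i]
    if min(a[1],b[1])<5: continue
    n=(b-a);w=np.linalg.norm(n);n/=w;ts=np.arange(-8,w+8,.25);q=a+ts[:,None]*n
    pr=cv2.remap(g.astype(np.float32),q[:,0].astype(np.float32)[None],q[:,1].astype(np.float32)[None],1)[0]
    bg1,bg2=pr[:8].mean(),pr[-8:].mean();d=pr<.75*(bg1+bg2)/2
    k=np.nonzero(d)[0]
    if len(k):res.append((yy[i]*1e3,w,ts[k[0]],ts[k[-1]]-w))
print("y, width px, left err, right err");print(np.round(res,2))
for v in range(186,212,2): print(v,''.join('%4d'%x for x in g[v,308:340]))
for d in(.1345,.12,.105): print(d,proj(f,P+Q@np.r_[0,0,d]).round(1),proj(f,P+Q@np.r_[0,.003,d]).round(1))
b=load("sh0")["color"].max(2)
for v in range(150,168): print(v,''.join('%4d'%x for x in b[v,294:316]))
for d in(.1345,.125,.115): print(d,proj(load("sh0"),P+Q@np.r_[0,0,d]).round(1),proj(load("sh0"),P+Q@np.r_[.003,.0,d]).round(1),proj(load("sh0"),P+Q@np.r_[0,.003,d]).round(1))
```

```text
y, width px, left err, right err
[[-6.195e+01  1.258e+01  2.500e-01 -8.000e-02]
 [-5.619e+01  1.252e+01  5.000e-01 -2.000e-02]
 [-5.042e+01  1.247e+01  5.000e-01  3.000e-02]
 [-4.466e+01  1.241e+01  2.500e-01 -1.600e-01]
 [-3.890e+01  1.235e+01  5.000e-01 -1.000e-01]
 [-3.314e+01  1.230e+01  7.500e-01 -5.000e-02]
 [-2.737e+01  1.224e+01  7.500e-01  1.000e-02]
 [-2.161e+01  1.219e+01  2.500e-01 -4.400e-01]
 [-1.585e+01  1.213e+01  5.000e-01 -1.300e-01]
 [-1.008e+01  1.208e+01  7.500e-01 -8.000e-02]
 [-4.320e+00  1.203e+01  2.500e-01 -3.000e-02]
 [ 1.440e+00  1.198e+01  2.500e-01 -2.300e-01]
 [ 7.200e+00  1.193e+01  5.000e-01  7.000e-02]
 [ 1.297e+01  1.189e+01  5.000e-01 -1.400e-01]
 [ 1.873e+01  1.184e+01  2.500e-01 -9.000e-02]
 [ 2.449e+01  1.180e+01  2.500e-01 -5.000e-02]
 [ 3.025e+01  1.175e+01  5.000e-01 -2.500e-01]
 [ 3.602e+01  1.171e+01  2.500e-01 -2.100e-01]
 [ 4.178e+01  1.166e+01  0.000e+00 -4.100e-01]
 [ 4.754e+01  1.162e+01  0.000e+00 -3.700e-01]
 [ 5.331e+01  1.157e+01  2.500e-01 -3.200e-01]
 [ 5.907e+01  1.153e+01  2.500e-01 -2.800e-01]
 [ 6.483e+01  1.148e+01  0.000e+0
[... 2992 characters left out ...]
  58  11  45 134 121  23  96 199 191 190 188 190 186 188 187 185 190 181
163  199 203 206 214 220 166 167 163  78  78 222 206 188 192 190 188 186 184 187 181 187 187
164  200 201 204 219 204 212 203 165 223 221 215 211 202 187 192 189 184 183 187 189 184 188
165  203 199 201 202 202 205 203 214 223 231 230 227 218 202 194 191 189 185 185 189 185 185
166  201 200 202 197 199 210 249 225 102  16  28  71  84 180 217 195 194 190 183 188 185 182
167  193 201 200 202 201 206 218 119  31  43  43  40  31  32  84 167 206 190 186 186 184 183
0.1345 [[300.5 163.6]] [[300.5 163.2]] [[301.3 164. ]]
0.125 [[301.9 161.2]] [[301.8 160.8]] [[302.7 161.6]]
0.115 [[303.3 158.7]] [[303.3 158.3]] [[304.1 159.1]]
```

```bash
sed -i 's/^OFF=.*/OFF=np.r_[.0009,.0003,0]/' plan.py
python3 -c "
from plan import *
f=load('wh');s,Q,P,t=cur()
for dx in(0,.0009): print([proj(f,P+Q@np.r_[dx+.018*np.cos(a),.018*np.sin(a)+.0003,.0345]).round(1).tolist() for a in(0,-.6)])
report(.075,0.)"
python3 -m handwheel '[[0.01,[0,0,0.006],[0.0087,-0.0056,0]],[0.01,[0,0,0.007],[0,0,0]],[0.01,[0,0,0.007],[0,0,0]],[0.01,[0,0,0],[0,0,0]],[0.01,[0,0,0],[0,0,0]]]'
python3 -c "
from plan import *
s=report(.075,0.);print(s['qpos'].round(3))"
```

```text
[[[322.5, 205.0]], [[304.2, 210.3]]]
[[[322.5, 203.4]], [[304.2, 208.8]]]
t 6.87 tip in face mm [-7.45 74.8  25.99] seam x -6.25 F face [ 0.63 -0.18 -1.4 ] tool z.-n err deg 0.56
turn(tool) [ 0.0082 -0.0053 -0.    ]
TCP target [0.621  0.1944 0.184 ] shift now axes [-0.0002  0.      0.026 ] after turn axes [-0.      0.0002  0.026 ]
time_s: 7.28
position: [0.6229, 0.1951, 0.1867]
tool_rot: [0.763, 0.572, -0.279, -0.118]
ft_force: [0.7, -0.2, -0.8]
opening: 0.0234
grasp_force: 45.0
t 7.28 tip in face mm [-5.75 74.84  3.38] seam x -6.27 F face [-0.96  0.33 -0.29] tool z.-n err deg 0.27
turn(tool) [-0.0039  0.0025 -0.    ]
TCP target [0.621  0.1944 0.184 ] shift now axes [-0.0002  0.0001  0.0034] after turn axes [-0.0002  0.0001  0.0034]
[-0.38   0.999  0.079  0.989 -0.11   1.771 -0.588]
```

```bash
sed -i 's/^OFF=.*/OFF=np.r_[.0003,.0003,0]/' plan.py
python3 -m handwheel '[[0.01,[0,0,0.003],[0,0,0]],[0.01,[0,0,0.003],[0,0,0]],[0.01,[0,0,0],[0,0,0]],[0.01,[0,0,0],[0,0,0]]]' >/dev/null
python3 -c "
from plan import *
report(.075,-.005)"
python3 -m handwheel '[[0.01,[0,0,0.001],[0,0,0]],[0.01,[0,0,0.001],[0,0,0]]]' >/dev/null
python3 -c "
from plan import *
report(.075,-.005)"
python3 -m handwheel '[[0.01,[0,0,0.001],[0,0,0]],[0.01,[0,0,0.001],[0,0,0]]]' > /dev/null
python3 -c "
from plan import *
report(.075,-.005)"
```

```text
t 7.62 tip in face mm [-5.79 75.38 -1.87] seam x -6.46 F face [-0.46  0.52  0.03] tool z.-n err deg 0.18
turn(tool) [-0.0026  0.0018 -0.    ]
TCP target [0.6183 0.1943 0.1797] shift now axes [ 0.0004 -0.0001  0.0031] after turn axes [ 0.0004 -0.0001  0.0031]
t 7.78 tip in face mm [-5.95 75.37 -3.63] seam x -6.46 F face [-0.01  0.21 -0.92] tool z.-n err deg 0.15
turn(tool) [-0.0021  0.0014  0.    ]
TCP target [0.6183 0.1943 0.1797] shift now axes [ 0.0003 -0.0001  0.0014] after turn axes [ 0.0003 -0.0002  0.0014]
t 7.95 tip in face mm [-5.86 75.42 -5.86] seam x -6.48 F face [ 0.01  0.45 -0.44] tool z.-n err deg 0.17
turn(tool) [-0.0024  0.0017 -0.    ]
TCP target [0.6183 0.1943 0.1797] shift now axes [ 0.0004 -0.0001 -0.0009] after turn axes [ 0.0004 -0.0001 -0.0009]
```

```bash
cat > chk.py <<'E'
from plan import *
import sys
fs=[]
s=report();f=(A.T@s["ft_force"])[2]
sys.exit(1 if f>float(sys.argv[1]) else 0)
E
python3 -m handwheel '[[0.01,[0,0,0.001],[0,0,0]],[0.01,[0,0,0.001],[0,0,0]]]' >/dev/null; python3 chk.py 2 && 
python3 -m handwheel '[[0.01,[0,0,0.001],[0,0,0]],[0.01,[0,0,0.001],[0,0,0]]]' >/dev/null && python3 chk.py 2 && 
python3 -m handwheel '[[0.01,[0,0,0.001],[0,0,0]],[0.01,[0,0,0.001],[0,0,0]]]' >/dev/null && python3 chk.py 2 && 
python3 -m handwheel '[[0.01,[0,0,0.001],[0,0,0]],[0.01,[0,0,0.001],[0,0,0]]]' >/dev/null && python3 chk.py 2 && 
python3 -m handwheel '[[0.01,[0,0,0.001],[0,0,0]],[0.01,[0,0,0.001],[0,0,0]]]' >/dev/null && python3 chk.py 2
```

```text
t 8.12 tip in face mm [-5.83 75.35 -7.85] seam x -6.45 F face [-0.58 -0.09 -1.33] tool z.-n err deg 0.17
t 8.28 tip in face mm [-5.84 75.37 -9.86] seam x -6.46 F face [ 0.12 -0.32 -0.69] tool z.-n err deg 0.17
t 8.45 tip in face mm [ -5.87  75.34 -11.71] seam x -6.45 F face [-0.14  0.02  1.54] tool z.-n err deg 0.16
t 8.62 tip in face mm [ -5.94  75.35 -13.14] seam x -6.45 F face [ 0.05 -0.35  4.09] tool z.-n err deg 0.11
```

```bash
python3 - <<'E'
from plan import *
s,Q,P,tip=cur();loc=A.T@(tip-o)
ys=np.linspace(loc[1],-.077,4001);c=np.c_[sx_(ys),ys];c[:,0]+= (loc[0]-c[0,0])*np.exp(-(loc[1]-ys)/.01)
L=np.r_[0,np.cumsum(np.linalg.norm(np.diff(c,axis=0),axis=1))];print("arc",L[-1])
n=int(round(L[-1]/.01042));t=np.linspace(0,L[-1],n+1);p=np.c_[np.interp(t,L,c[:,0]),np.interp(t,L,c[:,1]),0*t]
M=Q.T@A;print((M*1000).round(0).tolist())
for i in range(n): print(i,(p[i]*1e3).round(1),"per row mm",(M@(p[i+1]-p[i])/5*1000).round(2))
E
python3 chk.py 20
```

```text
arc 0.1567006998316015
[[-504.0, -863.0, -1.0], [-863.0, 504.0, -2.0], [2.0, 0.0, -1000.0]]
0 [-5.9 75.4  0. ] per row mm [ 1.39 -1.56  0.  ]
1 [-2.7 65.4  0. ] per row mm [ 1.4  -1.55  0.  ]
2 [ 0.5 55.5  0. ] per row mm [ 1.44 -1.52  0.  ]
3 [ 3.4 45.4  0. ] per row mm [ 1.5  -1.46  0.  ]
4 [ 5.9 35.3  0. ] per row mm [ 1.57 -1.38  0.  ]
5 [ 7.9 25.   0. ] per row mm [ 1.65 -1.28  0.  ]
6 [ 9.3 14.7  0. ] per row mm [ 1.73 -1.17  0.  ]
7 [9.9 4.3 0. ] per row mm [ 1.81 -1.04 -0.  ]
8 [ 9.9 -6.2  0. ] per row mm [ 1.88 -0.91 -0.  ]
9 [  9.1 -16.6   0. ] per row mm [ 1.94 -0.78 -0.  ]
10 [  7.6 -26.9   0. ] per row mm [ 1.98 -0.67 -0.  ]
11 [  5.5 -37.2   0. ] per row mm [ 2.01 -0.57 -0.  ]
12 [  2.8 -47.3   0. ] per row mm [ 2.03 -0.48 -0.  ]
13 [ -0.2 -57.3   0. ] per row mm [ 2.05 -0.42 -0.  ]
14 [ -3.5 -67.2   0. ] per row mm [ 2.05 -0.38 -0.  ]
t 8.62 tip in face mm [ -5.94  75.35 -13.14] seam x -6.45 F face [ 0.05 -0.35  4.09] tool z.-n err deg 0.11
```

```bash
python3 -m handwheel '[[0.01,[0.0014,-0.0016,0],[0,0,0]],[0.01,[0.0014,-0.0016,0],[0,0,0]],[0.01,[0.0014,-0.0016,0],[0,0,0]],[0.01,[0.0014,-0.0015,0],[0,0,0]],[0.01,[0.0014,-0.0015,0],[0,0,0]]]' >/dev/null; python3 chk.py 9
```

```text
t 9.03 tip in face mm [ -3.12  66.74 -13.13] seam x -3.38 F face [-1.95  4.96  5.31] tool z.-n err deg 0.14
```

```bash
python3 -m handwheel '[[0.01,[0.0014,-0.0016,0],[0,0,0]],[0.01,[0.0014,-0.0016,0],[0,0,0]],[0.01,[0.0014,-0.0015,0],[0,0,0]],[0.01,[0.0014,-0.0015,0],[0,0,0]],[0.01,[0.0014,-0.0015,0],[0,0,0]]]' >/dev/null; python3 chk.py 8 &&
python3 -m handwheel '[[0.01,[0.0014,-0.0015,0],[0,0,0]],[0.01,[0.0014,-0.0015,0],[0,0,0]],[0.01,[0.0015,-0.0015,0],[0,0,0]],[0.01,[0.0014,-0.0015,0],[0,0,0]],[0.01,[0.0015,-0.0015,0],[0,0,0]]]' >/dev/null; python3 chk.py 8
```

```text
t 9.45 tip in face mm [-5.000e-02  5.698e+01 -1.303e+01] seam x -0.1 F face [-1.43  3.62  4.81] tool z.-n err deg 0.14
t 9.87 tip in face mm [  2.74  47.19 -12.91] seam x 2.87 F face [-1.55  5.51  4.93] tool z.-n err deg 0.15
```

```bash
python3 -m handwheel '[[0.01,[0.0015,-0.0015,0],[0,0,0]],[0.01,[0.0015,-0.0015,0],[0,0,0]],[0.01,[0.0015,-0.0015,0],[0,0,0]],[0.01,[0.0015,-0.0014,0],[0,0,0]],[0.01,[0.0015,-0.0014,0],[0,0,0]]]' >/dev/null; python3 chk.py 8 &&
python3 -m handwheel '[[0.01,[0.0015,-0.0014,0],[0,0,0]],[0.01,[0.0016,-0.0014,0],[0,0,0]],[0.01,[0.0016,-0.0014,0],[0,0,0]],[0.01,[0.0016,-0.0014,0],[0,0,0]],[0.01,[0.0016,-0.0013,0],[0,0,0]]]' >/dev/null; python3 chk.py 8
```

```text
t 10.28 tip in face mm [  5.27  37.23 -12.88] seam x 5.45 F face [-1.55  4.74  5.32] tool z.-n err deg 0.16
t 10.7 tip in face mm [  7.27  27.13 -12.78] seam x 7.54 F face [-1.94  6.06  6.22] tool z.-n err deg 0.17
```

```bash
python3 -m handwheel '[[0.01,[0.0016,-0.0014,-0.0002],[0,0,0]],[0.01,[0.0016,-0.0014,-0.0001],[0,0,0]],[0.01,[0.0016,-0.0013,-0.0001],[0,0,0]],[0.01,[0.0017,-0.0013,-0.0001],[0,0,0]],[0.01,[0.0017,-0.0013,-0.0001],[0,0,0]]]' >/dev/null; python3 chk.py 8 &&
python3 -m handwheel '[[0.01,[0.0017,-0.0012,-0.0001],[0,0,0]],[0.01,[0.0017,-0.0012,0],[0,0,0]],[0.01,[0.0017,-0.0012,-0.0001],[0,0,0]],[0.01,[0.0018,-0.0012,0],[0,0,0]],[0.01,[0.0018,-0.0011,-0.0001],[0,0,0]]]' >/dev/null; python3 chk.py 8
```

```text
t 11.12 tip in face mm [  9.04  16.56 -12.33] seam x 9.07 F face [-0.75  4.5   5.15] tool z.-n err deg 0.17
t 11.53 tip in face mm [  9.95   6.05 -12.11] seam x 9.88 F face [-0.5   5.12  5.37] tool z.-n err deg 0.19
```

```bash
python3 -m handwheel '[[0.01,[0.0018,-0.0011,-0.0001],[0,0,0]],[0.01,[0.0018,-0.0011,-0.0001],[0,0,0]],[0.01,[0.0018,-0.001,-0.0001],[0,0,0]],[0.01,[0.0018,-0.001,0],[0,0,0]],[0.01,[0.0018,-0.001,-0.0001],[0,0,0]]]' >/dev/null; python3 chk.py 8 &&
python3 -m handwheel '[[0.01,[0.0018,-0.001,0],[0,0,0]],[0.01,[0.0019,-0.0009,-0.0001],[0,0,0]],[0.01,[0.0019,-0.0009,0],[0,0,0]],[0.01,[0.0019,-0.0009,-0.0001],[0,0,0]],[0.01,[0.0019,-0.0009,-0.0001],[0,0,0]]]' >/dev/null; python3 chk.py 8
```

```text
t 11.95 tip in face mm [ 10.01  -4.41 -11.81] seam x 9.93 F face [0.03 4.42 5.25] tool z.-n err deg 0.2
t 12.37 tip in face mm [  9.39 -14.88 -11.54] seam x 9.25 F face [0.14 4.29 5.08] tool z.-n err deg 0.21
```

```bash
python3 -m handwheel '[[0.01,[0.0019,-0.0008,-0.0001],[0,0,0]],[0.01,[0.0019,-0.0008,0],[0,0,0]],[0.01,[0.0020,-0.0008,-0.0001],[0,0,0]],[0.01,[0.0019,-0.0007,0],[0,0,0]],[0.01,[0.0020,-0.0007,-0.0001],[0,0,0]]]' >/dev/null; python3 chk.py 8 &&
python3 -m handwheel '[[0.01,[0.0020,-0.0007,0],[0,0,0]],[0.01,[0.0020,-0.0007,-0.0001],[0,0,0]],[0.01,[0.0020,-0.0006,0],[0,0,0]],[0.01,[0.0020,-0.0006,-0.0001],[0,0,0]],[0.01,[0.0020,-0.0006,0],[0,0,0]]]' >/dev/null; python3 chk.py 8
```

```text
t 12.78 tip in face mm [  7.95 -25.21 -11.3 ] seam x 7.87 F face [-0.14  4.65  5.09] tool z.-n err deg 0.22
t 13.2 tip in face mm [  5.78 -35.52 -11.1 ] seam x 5.84 F face [0.29 5.29 5.67] tool z.-n err deg 0.23
```

```bash
python3 -m handwheel '[[0.01,[0.0020,-0.0006,-0.0001],[0,0,0]],[0.01,[0.0020,-0.0006,-0.0001],[0,0,0]],[0.01,[0.0020,-0.0006,-0.0001],[0,0,0]],[0.01,[0.0020,-0.0006,-0.0001],[0,0,0]],[0.01,[0.0020,-0.0005,-0.0001],[0,0,0]]]' >/dev/null; python3 chk.py 8 &&
python3 -m handwheel '[[0.01,[0.0020,-0.0005,0],[0,0,0]],[0.01,[0.0020,-0.0005,-0.0001],[0,0,0]],[0.01,[0.0020,-0.0005,0],[0,0,0]],[0.01,[0.0020,-0.0005,-0.0001],[0,0,0]],[0.01,[0.0020,-0.0005,-0.0001],[0,0,0]]]' >/dev/null; python3 chk.py 8
```

```text
t 13.62 tip in face mm [  3.16 -46.17 -10.82] seam x 3.15 F face [0.61 5.42 5.07] tool z.-n err deg 0.21
t 14.03 tip in face mm [  0.25 -56.62 -10.64] seam x 0.02 F face [1.43 4.47 4.9 ] tool z.-n err deg 0.2
```

```bash
python3 -m handwheel '[[0.01,[0.0021,-0.0004,0],[0,0,0]],[0.01,[0.0021,-0.0004,-0.0001],[0,0,0]],[0.01,[0.0020,-0.0004,0],[0,0,0]],[0.01,[0.0021,-0.0004,-0.0001],[0,0,0]],[0.01,[0.0021,-0.0004,0],[0,0,0]]]' >/dev/null; python3 chk.py 8 &&
python3 -m handwheel '[[0.01,[0.0021,-0.0004,0],[0,0,0]],[0.01,[0.0021,-0.0004,-0.0001],[0,0,0]],[0.01,[0.0020,-0.0004,0],[0,0,0]],[0.01,[0.0020,-0.0004,-0.0001],[0,0,0]],[0.01,[0.0020,-0.0004,0],[0,0,0]]]' >/dev/null; python3 chk.py 8
python3 -m handwheel '[[0.01,[0,0,0],[0,0,0]]]' >/dev/null; python3 chk.py 8
```

```text
t 14.45 tip in face mm [ -3.33 -67.02 -10.57] seam x -3.48 F face [0.92 4.13 3.88] tool z.-n err deg 0.19
t 14.87 tip in face mm [ -6.77 -76.87 -10.37] seam x -7.01 F face [1.69 4.34 4.66] tool z.-n err deg 0.19
t 14.95 tip in face mm [ -6.98 -77.77 -10.46] seam x -7.33 F face [-0.46  2.25  5.74] tool z.-n err deg 0.16
```

```bash
python3 -m handwheel '[[0.01,[0,0,-0.006],[0,0,0]],[0.01,[0,0,-0.01],[0,0,0]],[0.01,[0,0,-0.015],[0,0,0]],[0.01,[0,0,-0.015],[0,0,0]],[0.01,[0,0,-0.01],[0,0,0]]]'
python3 -m handwheel '[[0.01,[0,0,-0.025],[-0.1054,0.0616,0]],[0.01,[0,0,-0.025],[-0.1054,0.0616,0]],[0.01,[0,0,-0.025],[-0.1054,0.0616,0]],[0.01,[0,0,-0.025],[-0.1054,0.0616,0]],[0.01,[0,0,-0.01],[-0.1054,0.0616,0]]]'
python3 - <<'E'
from plan import *
s,Q,P,tip=cur();print(P,Q.round(3).tolist(),s["qpos"].round(2),"tip",tip)
T=np.r_[.544,-.2085,.2825];print("shift",Q.T@(T-P))
E
```

```text
time_s: 15.37
position: [0.609, 0.3508, 0.22]
tool_rot: [0.763, 0.573, -0.277, -0.118]
ft_force: [-9.0, -6.0, 5.9]
opening: 0.0239
grasp_force: 45.0
time_s: 15.78
position: [0.6518, 0.3614, 0.324]
tool_rot: [0.8, 0.6, 0.005, -0.001]
ft_force: [-0.0, 0.5, -0.0]
opening: 0.0232
grasp_force: 45.0
[0.65183993 0.36136331 0.32397849] [[0.28, 0.96, 0.008], [0.96, -0.28, 0.008], [0.01, 0.005, -1.0]] [-0.57  0.66  0.01  1.16 -0.01  1.31 -0.85] tip [0.65326615 0.36261886 0.18949125]
shift [-0.57762443  0.05599558  0.0361749 ]
```

```bash
python3 -m handwheel '[[0.01,[-0.041,0.004,0.001],[0,0,0]],[0.01,[-0.041,0.004,0.001],[0,0,0]],[0.01,[-0.041,0.004,0.001],[0,0,0]],[0.01,[-0.041,0.004,0.001],[0,0,0]],[0.01,[-0.041,0.004,0.001],[0,0,0]]]' >/dev/null
python3 -m handwheel '[[0.01,[-0.041,0.004,0.001],[0,0,0]],[0.01,[-0.041,0.004,0.001],[0,0,0]],[0.01,[-0.041,0.004,0.001],[0,0,0]],[0.01,[-0.041,0.004,0.001],[0,0,0]],[0.01,[-0.041,0.004,0.001],[0,0,0]]]'
python3 - <<'E'
from plan import *
f=snap("side","s5");g=snap("scene","c5")
cv2.imwrite("pics/m5.png",np.hstack([cv2.resize(load("sh0")["color"][80:220,220:340],None,fx=3.3,fy=3.3),cv2.resize(f["color"][80:220,220:340],None,fx=3.3,fy=3.3)]))
s,Q,P,tip=cur();print(P,(Q.T@(np.r_[.544,-.2085,.2825]-P)).round(4), R.from_matrix(Q).as_quat())
for n in("s1",):
    d=np.abs(load(n)["color"].astype(int)-f["color"]).max(2);print((d[85:145,285:325]>40).sum(),(d[85:145,230:285]>40).sum())
E
```

```text
time_s: 16.62
position: [0.5729, -0.0459, 0.3095]
tool_rot: [0.8, 0.6, 0.0, -0.002]
ft_force: [-0.4, -0.4, -0.8]
opening: 0.0237
grasp_force: 45.0
[ 0.5719319  -0.05332657  0.30958896] [-0.1565  0.0186  0.0275] [ 8.03575413e-01  5.95200204e-01 -1.80618798e-03 -1.07320239e-04]
1499 420
```

View pics/m5.png

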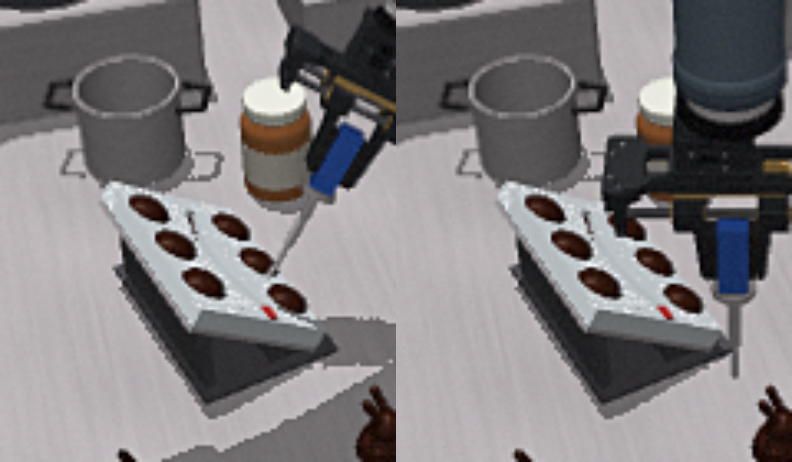

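The picture shows jar (275,140) and pot (128,110) unmoved, with the stylus straight in the jaws. On to the stand.

```bash
python3 -m handwheel '[[0.01,[-0.039,0.0046,0],[0,0,0]],[0.01,[-0.039,0.0046,0],[0,0,0]],[0.01,[-0.039,0.0046,0],[0,0,0]],[0.01,[-0.0395,0.0048,0],[0,0,0]],[0.01,[0,0,0],[0,0,0]]]' >/dev/null
python3 -m handwheel '[[0.01,[0,0,0],[0,0,0]],[0.01,[0,0,0],[0,0,0]],[0.01,[0,0,0],[0,0,0]]]'
python3 - <<'E'
from plan import *
f=snap("wrist","w6");s,Q,P,tip=cur();print(P,Q.round(4).tolist(),"shift",(Q.T@(np.r_[.544,-.2085,.26]-P)).round(4))
g=f["color"].max(2).astype(int)
print("tip px pred",proj(f,tip),"coll",proj(f,P+Q@np.r_[.018,0,.0345]))
for d in(.12,.105): print(d,proj(f,P+Q@np.r_[0,0,d]).round(1))
for v in (188,190,192,194,196,198,202,204,206,208): print(v,''.join('%4d'%x for x in g[v,308:340]))
cv2.imwrite("pics/m6.png",cv2.resize(f["color"][100:260,240:400],None,fx=3.6,fy=3.6,interpolation=2))
E
```

```text
time_s: 17.38
position: [0.5484, -0.1985, 0.3095]
tool_rot: [0.799, 0.601, -0.0, -0.001]
ft_force: [-0.0, -0.3, -1.1]
opening: 0.0236
grasp_force: 45.0
[ 0.54832057 -0.19866688  0.30959889] [[0.2777, 0.9607, -0.0016], [0.9607, -0.2777, 0.0017], [0.0011, -0.002, -1.0]] shift [-0.0107 -0.0013  0.0496]
tip px pred [[322.39462424 189.66473931]] coll [[321.80395565 205.85400358]]
0.12 [[322.  194.6]]
0.105 [[322.  199.9]]
188  207 180 136  98  82  79  80  80  78  80  79  81  78  75  76  76  74  73  78  78  81  93 116 129 137 137 140 139 138 136 139 134
190  187 154 136 115  92  84  79  77  82  80  78  76  75  77  73  73  70  66  73  81  90 110 124 134 139 139 136 140 141 141 137 141
192  197 172 149 136 122 105  92  86  84  77  77  77  71  76  78  73  73  69  83 104 117 130 135 135 137 136 138 138 137 139 136 135
194  165 152 141 138 139 134 129 116 102  95  87  79  78  77  72  72  70  78 105 129 132 136 136 137 137 138 137 136 134 135 138 136
196  153 139 141 132 139 137 142 136 134 130 108  80  69  66  70  66  67  86 112 134 136 139 134 136 138 140 137 133 136 136 133 135
198  136 137 140 134 137 139 136 134 137 127 105  77  62  66  67  66  70  72 104 127 133 134 135 136 133 132 136 138 136 136 135 138
202  137 136 139 138 136 134 136 116  86  68  63  62  63  67  61  64  63  61  63  65  80 117 133 134 136 135 138 138 135 134 135 136
204  135 138 136 135 137 135 130 107  80  63  64  63  64  65  65  67  61  61  64  65  80 110 131 134 135 135 140 134 134 136 133 131
206  137 133 134 131 130 122 112  94  75  67  71  65  68  70  70  71  67  71  68  69  74  87 114 122 126 129 131 134 133 139 134 137
208  113 103  90  82  81  81  75  81  78  86  90  85  92  89  92  92  88  83  83  79  80  78  74  68  75  79  85  97 116 126 128 132
```

View pics/m6.png

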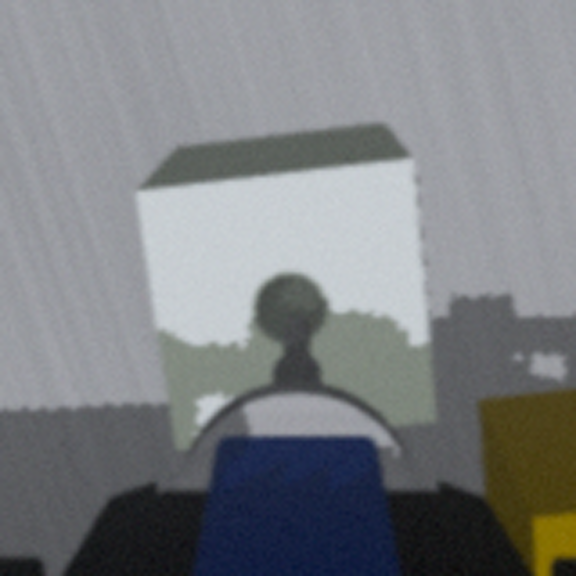

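The picture shows the hole at wrist pixel (321,185.6) just behind the tip, with the shaft still on the tool axis. I'll compute the hole centre and go in.

Run:
```python
from plan import *
f=load("w6");h=onz(f,(320.8,185.6),.115);print(h)
s,Q,P,tip=cur()
for H in(h,np.r_[.5428,-.2089,.115]): print((Q.T@(np.r_[H[:2],.115]-tip)).round(4))
```

```text
[ 0.54348097 -0.20892514  0.115     ]
[-0.0117 -0.0017  0.0601]
[-0.0119 -0.0024  0.0601]
```

```bash
python3 -m handwheel '[[0.01,[-0.0118,-0.002,0.01],[0,0,0]],[0.01,[0,0,0.02],[0,0,0]],[0.01,[0,0,0.02],[0,0,0]],[0.01,[0,0,0],[0,0,0]],[0.01,[0,0,0],[0,0,0]]]' >/dev/null
python3 -c "
from plan import *
s,Q,P,tip=cur();print(P,tip,s['ft_force'],Q[:,2])"
python3 -m handwheel '[[0.01,[0,0,0.015],[0,0,0]],[0.01,[0,0,0.02],[0,0,0]],[0.01,[0,0,0.02],[0,0,0]],[0.01,[0,0,0.02],[0,0,0]],[0.01,[0,0,0.01],[0,0,0]]]'
```

```text
[ 0.54137643 -0.21168189  0.25881146] [ 0.54117798 -0.21136115  0.12431132] [-0.11587811 -0.71237552  0.19388082] [-4.24190365e-03  8.69091650e-04 -9.99990625e-01]
time_s: 18.27
position: [0.5419, -0.2118, 0.1739]
tool_rot: [0.8, 0.6, -0.001, -0.001]
ft_force: [0.4, 0.7, -0.0]
opening: 0.0233
grasp_force: 45.0
```

```bash
python3 -m handwheel '[[0.01,[0.002,0.0007,0.007],[0,0,0]],[0.01,[0,0,0.007],[0,0,0]],[0.01,[0,0,0.006],[0,0,0]],[0.01,[0,0,0],[0,0,0]],[0.01,[0,0,0],[0,0,0]]]'
python3 -m handwheel '[[0.01,[0,0,0.001],[0,0,0]],[0.01,[0,0,0.001],[0,0,0]],[0.01,[0,0,0],[0,0,0]]]'
python3 -c "
from plan import *
s,Q,P,tip=cur();print(P,tip,s['ft_force'],Q[:,2])"
```

```text
time_s: 18.68
position: [0.5436, -0.2105, 0.1553]
tool_rot: [0.8, 0.6, -0.0, -0.0]
ft_force: [-0.8, 0.9, -0.3]
opening: 0.0238
grasp_force: 45.0
time_s: 18.93
position: [0.5434, -0.2104, 0.1531]
tool_rot: [0.8, 0.6, -0.001, -0.0]
ft_force: [-0.4, 0.3, -1.0]
opening: 0.0236
grasp_force: 45.0
[ 0.54341152 -0.21042787  0.15310224] [ 0.54362337 -0.21023524  0.01860188] [-0.42776604  0.27836795 -0.96689344] [-1.19222347e-03 -8.17063235e-05 -9.99999286e-01]
```

```bash
python3 -m handwheel '[[0.01,[0,0,0.001],[0,0,0]],[0.01,[0,0,0.001],[0,0,0]],[0.01,[0,0,0.001],[0,0,0]],[0.01,[0,0,0],[0,0,0]]]'
python3 -m handwheel '[[0.01,[0,0,0.0005],[0,0,0]],[0.01,[0,0,0.0005],[0,0,0]],[0.01,[0,0,0],[0,0,0]]]'
```

```text
time_s: 19.27
position: [0.5431, -0.2103, 0.1496]
tool_rot: [0.8, 0.6, -0.001, -0.001]
ft_force: [-0.1, 0.2, -2.0]
opening: 0.0238
grasp_force: 45.0
time_s: 19.52
position: [0.5432, -0.2103, 0.1495]
tool_rot: [0.8, 0.6, -0.001, -0.001]
ft_force: [-2.5, 1.4, 6.5]
opening: 0.0236
grasp_force: 45.0
```

```bash
python3 -m handwheel '[[0.07,[0,0,0],[0,0,0]],[0.07,[0,0,0],[0,0,0]],[0.07,[0,0,0],[0,0,0]],[0.07,[0,0,0],[0,0,0]],[0.07,[0,0,0],[0,0,0]]]' >/dev/null
python3 -m handwheel '[[0.07,[0,0,0],[0,0,0]],[0.07,[0,0,0],[0,0,0]],[0.07,[0,0,0],[0,0,0]],[0.07,[0,0,0],[0,0,0]]]'
python3 -m handwheel '[[0.07,[0,0,-0.01],[0,0,0]],[0.07,[0,0,-0.03],[0,0,0]],[0.07,[0,0,-0.04],[0,0,0]],[0.07,[0,0,-0.04],[0,0,0]],[0.07,[-0.02,0,-0.03],[0,0,0]]]'
python3 -m handwheel '[[0.07,[0,0,0],[0,0,0]],[0.07,[0,0,0],[0,0,0]],[0.07,[0,0,0],[0,0,0]]]'
python3 - <<'E'
from h import *
f=snap("wrist","w7");b=snap("side","s7")
c=f["color"].astype(int);m=(c[...,0]>c[...,2]+60).astype(np.uint8);cs,_=cv2.findContours(m,0,2);k=max(cs,key=cv2.contourArea)
P=np.array([onz(f,q[0].astype(float),.187)[:2] for q in k]);print(cv2.minAreaRect((P*1000).astype(np.float32)),cv2.boundingRect(k))
B=cv2.resize(b["color"][215:295,290:370],None,fx=5,fy=5,interpolation=2);x,y,w,h=cv2.boundingRect(k)
W=cv2.resize(f["color"][max(0,y-50):y+50,x-40:x+60],(400,400),interpolation=2)
cv2.imwrite("pics/m7.png",np.hstack([B,W]))
E
```

```text
time_s: 20.27
position: [0.5432, -0.2104, 0.1488]
tool_rot: [0.8, 0.6, -0.001, -0.001]
ft_force: [0.0, 0.8, -0.1]
opening: 0.0702
grasp_force: 0.0
time_s: 20.68
position: [0.5401, -0.2258, 0.3029]
tool_rot: [0.799, 0.602, 0.001, 0.0]
ft_force: [1.3, -0.5, 1.2]
opening: 0.0701
grasp_force: 0.0
time_s: 20.93
position: [0.5375, -0.2291, 0.2986]
tool_rot: [0.8, 0.6, -0.001, -0.001]
ft_force: [-0.5, -0.9, -0.9]
opening: 0.0702
grasp_force: 0.0
((543.3901977539062, -209.5706024169922), (22.355886459350586, 22.938093185424805), 73.76553344726562) (308, 158, 30, 29)
```

View pics/m7.png

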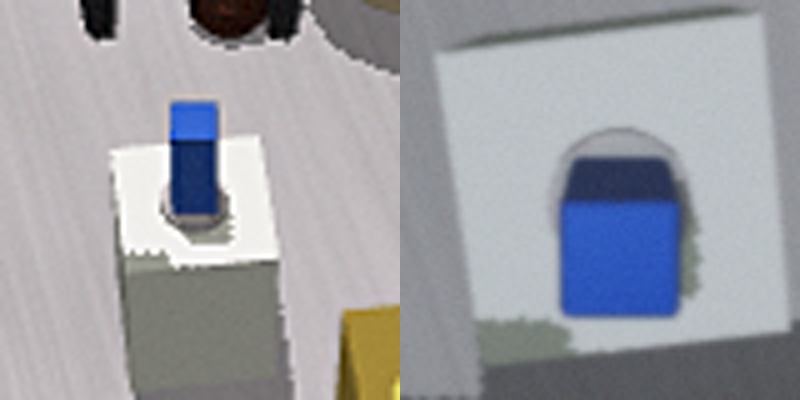

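The picture shows the stylus upright in the white stand with its collar flat on the top (side crop (195,205)), and the gripper clear of it.

```bash
python3 -c "
from rig import *
print(hand_in())"
```

```text
the job is handed in; nothing more can be done
None
```

The job is handed in after about 21 s: I drew the stylus along the whole seam from the red end at about 5–6 N and 2.5 cm/s, then put it back in its white stand, upright and fully down; no verdict was shown.

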